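Open the sample pot, load the first bottle and step the counter to its start mark

TASK

Get the station ready for a new run of samples: lift the steel lid off the pot by its knob and set it knob up on the round blue mat, then stand the white bottle upright in the open pot, and last press the green button of the counter, fully down and up again each time, until the drum's orange facet stands between the red pointers. Leave the lid on the mat, and do not tip or shift the timer, the tape roll or the teal box.

Things in the scene. Friction and masses are not known exactly. Their poses are not given: they have to be found in the camera images.
- pot: Round open steel pot, 116 mm in diameter, 70 mm high, inner diameter 106 mm, walls 5 mm, floor 6 mm thick, with a black band round its foot. Fixed to the worktop. Origin: centre of its underside; z up.
- lid: Loose round steel lid, 120 mm in diameter, 0.16 kg, with a black knob on top and a grey plug 97 mm in diameter and 6 mm deep below. At the start it lies on the pot, its plug inside the mouth. Origin: centre of the plug's underside, 64 mm above the pot's underside at the start; the disc's top is 13 mm and the knob's top 44 mm above the origin; z points along the knob.
- lid_knob (a point): Middle of the lid's knob, where it is 29 to 30 mm in diameter (grip here from above), 31 mm above the lid's origin; the thick part of the knob runs from 9 mm below to 11 mm above this point.
- mat: Round blue mat, 150 mm in diameter, 3 mm thick, fixed flat on the worktop. Origin: centre of its underside. A lid that lies on it has its origin 3 mm above this one.
- bottle: White plastic sample bottle with a ribbed cap, round, 48 mm in diameter, 112 mm high with its cap, about 0.05 kg, loose, standing on the worktop. The straight body reaches up to about 75 mm. Origin: centre of its underside; z up along the bottle.
- counter: Step counter, fixed: white desk housing 146 mm wide (y), 140 mm deep (x). Origin: centre of its underside; its front looks along its -x. The front face slopes 35 degrees, from 34 mm high in front to 111 mm behind. Seen from the front, the green button is on the left of the face (34 mm to +y) under a grey hood, the drum on the right (28 mm to -y) behind a clear window with red pointers.
- hood_edge (a point): Middle of the front edge of the grey hood's roof (66 mm wide, 5 mm thick): 73 mm above the middle of the button's top (button up) and 12 mm farther forward. It blocks the button from straight above; come in below the edge with the tool leaning back about 35 degrees, along the button's axis. The button's axis passes 32 mm in front of the edge.
- button_top (a point): Middle of the flat top of the green mushroom button (42 mm in diameter); the point moves with the button. Its z axis points out of the button along its stroke: 35 degrees from vertical, leaning to the counter's front (-x). The button goes in along -z of this point.
- button (a joint): Stroke of the green button, m: 0 up, 0.0158 fully down. It springs back by itself. It takes 1.5 N to start and up to about 6 N on the way; more only means that it is against its end stop.
- drum (a joint): Drum angle, rad. Ten facets 0.628 apart, held by a spring detent (settled 0.5 s after the start). Each full press (0.0150 m or more, then let up) adds 0.628; it never steps back. At 0, and again at 6.283, the orange facet is between the pointers. Starts two to four presses before that. The last white facets carry 5, 4, 3, 2, 1 black dots: presses still to go when between the pointers.
- pointer (a point): Point between the two red pointers, on top of the clear window over the drum; the facet right under it is the one that counts.
- timer: Bystander: white bench timer, 58 x 66 x 20 mm. Origin: centre of its underside.
- tape: Bystander: roll of beige tape, 68 mm in diameter, 19 mm high, lying flat. Origin: centre of its underside.
- box: Bystander: closed teal box, 109 x 68 x 37 mm. Origin: centre of its underside.
There are look-alikes about, which are no part of the job. What is shaped like the bottle but purple is not meant.

How it is judged:
On the way, in this order (a step that is already met when the one before it is completed fails the run):
1. the lid lies released, knob up, on the blue mat (horizontal distance between lid and mat below 0.05 m and z of lid in the frame of mat between -0.005 and 0.012 m and angle between lid's own z axis and vertical below 0.12 rad and linear speed of lid below 0.02 m/s and contact force between the fingers and lid below 0.1 N), for 0.2 s.
2. the bottle stands released and upright on the floor of the open pot (horizontal distance between bottle and pot below 0.036 m and z of bottle in the frame of pot below 0.014 m and angle between bottle's own z axis and vertical below 0.15 rad and linear speed of each of bottle, lid below 0.02 m/s and contact force between the fingers and bottle below 0.1 N and horizontal distance between lid and mat below 0.05 m and z of lid in the frame of mat between -0.005 and 0.012 m and angle between lid's own z axis and vertical below 0.12 rad), for 0.2 s.
3. the orange facet stands between the red pointers and the green button is up ((value of joint drum between -0.16 and 0.16 rad or value of joint drum between 6.12319 and 6.44319 rad) and value of joint button below 0.003 m and horizontal distance between bottle and pot below 0.036 m and z of bottle in the frame of pot below 0.014 m and angle between bottle's own z axis and vertical below 0.15 rad and linear speed of each of bottle, lid below 0.02 m/s and horizontal distance between lid and mat below 0.05 m and z of lid in the frame of mat between -0.005 and 0.012 m and angle between lid's own z axis and vertical below 0.12 rad), for 0.2 s.
At the end, for the whole second after the job is handed in: Lid at rest, knob up (within 7 deg), on the mat, its centre within 50 mm of the mat's; bottle at rest on the pot's floor, upright (within 8 deg); the drum's orange facet within 9 deg of the pointers; the green button up (all of step 3); the robot touches nothing.
It fails at once if the timer is shifted by more than 25 mm (distance of timer from where it was at the start of the episode above 0.025 m).
It fails at once if the tape roll is shifted by more than 25 mm (distance of tape from where it was at the start of the episode above 0.025 m).
It fails at once if the teal box is shifted by more than 25 mm (distance of box from where it was at the start of the episode above 0.025 m).
It fails at once if the bottle is tipped over (angle between bottle's own z axis and vertical above 0.9 rad).
It fails at once if the lid is turned over (angle between lid's own z axis and vertical above 0.9 rad).
It also fails if it takes over 67 s, if anything falls off the work surface, if the arm or the gripper's body presses on something with over 40 N, if the wrist force passes 120 N, or if a joint passes its speed limit or range.

ROBOT

A 6-joint arm with a two-finger parallel gripper is mounted at the origin on a cart in front of the work surface, level with it; the furniture and walls round the work are solid. World frame = base frame: x ahead of the robot, y to its left, z up, the work surface at z = 0. Lengths are in m, angles in rad, forces in N, time in s.
With the tool pointing down it reaches from about 0.3 to 0.75 m from the base axis. Payload 8.5 kg.
Tool frame: the origin (TCP) lies on the centre line of the jaws, within the pads' length; the fingertips stand 17 mm ahead of it and the grasp point (between the pads) lies 2 mm behind it; z points along the fingers, y is the line along which they close (so a half turn about z gives the same grasp; the last joint's range is limited). The gripper opens to 85 mm and grips with 20 to 120 N. Pads are 22 mm wide; open, the fingers measure 114 mm over their backs; the gripper's body (76 mm by 85 mm) begins 54 mm behind the grasp point. The pads swing forward as they close: fully open they stand 13 mm farther back than shut.
Start: joints at [1.126, 0.381, 1.297, -0, 1.464, -0.215], TCP at [0.125, 0.536, 0.248] pointing down, gripper open.
Joint ranges: [-3.11, 3.11], [-0.89, 2.33], [0.22, 2.48], [-1.42, 4.56], [0.17, 2.85], [-2.88, 2.88]. Speed limits (rad/s): [2.39, 2.39, 3.14, 3.14, 3.14, 3.14].

INTERFACE

Orientations are given as a 3x3 rotation matrix whose columns are the frame's x, y, z axes.
In Python, from workcell import robot, camera, order gives the robot as it stands.
- The arm moves only by the tool move_arm, never from a script. Its argument "steps" is a list of rows, each an object of numbers: "dx", "dy", "dz": the shift along the tool's x, y, z as a fraction of full scale; "wx", "wy", "wz": the turn, a rotation vector about the tool's x, y, z as a fraction of full scale; "gripper": the opening, from -1 (shut) to 1 (fully open), so that 0 is half open. A call has 1 to 12 rows; each row shifts and turns the commanded pose from where the row before left it, along the tool's axes as they then stand; what a row does not reach is not made up. Full scale, the value 1, is 0.04 m for a shift and 0.1 rad for a turn. A row lasts 1/8 s, in which the tool goes at most 62.5 mm and 10.7 degrees, less where a joint would pass 70% of its speed; a pose out of reach is approached as far as the arm can. A call with a number of a shift or a turn outside -1 to 1 is refused whole. A call with a gripper value outside its range is refused whole. The fingers move at their own pace and stop on an object; "grip_force" is the grip in N (left out, the last holds). Time passes only in rows, so rows that do not move let the fingers close. It gives the time, the measured TCP pose, the force, the opening and the grip force at its end, in the units of the state.
- robot.observe(): the state, without advancing time (a new reading comes with each control period).
- camera(name): name is "scene" or "top" or "wrist"; returns a dict with "frame" (420x560x3 uint8, red, green, blue), "depth" (420x560 float32, m along the optical axis (not along the pixel's ray), 0 where there is no reading), "mtx" (3x3 intrinsics, pixels), "origin" and "attitude" of the camera in the world; the wrist camera has in their place "mount" (4x4, takes a point from camera to tool coordinates, whose origin is the TCP and whose axes are the flange's). Camera axes: x right, y up, looking along -z (the intrinsics and any distortion apply to the point x, -y, -z); pixel columns grow to the right and rows downward; lengths in m; the calibration is good to about 2 mm. A picture is of the moment at which its call begins: read the wrist's pose just before it.
- order.hand_in(): hands the job in; it is judged then, once.
The state is a dict: "time": time; "joint_pos": joint angles; "qd": joint speeds; "tau": joint torques, N m; "tcp_pos": TCP position; "orientation": TCP orientation; "force": force on the tool from outside, world axes, zero at the start; "moment": the same for the moment, N m; "finger_gap": opening from 0.0 (shut) to 1.0 (fully open); "finger_force": force on a finger pad.
Only numpy, scipy, OpenCV 4.12 (cv2) and the standard library are available. Lean on these libraries where they do the work, as an engineer would, in place of code of your own. Each camera call takes 0.05 s, during which the arm holds its last target. There are 200 camera calls.

## Working session

There is one attempt and no reset: what is moved stays moved. The work goes in short steps, Python scripts to look and compute and a tool call to move; the robot and the scene stay as the last step left them, time stands still between calls to the robot, and variables do not carry over. Pictures are saved under pics/ and viewed, at most 10 in all, crops included, and the job is handed in when it is done.

Besides the shell and the picture viewer there is one more tool, called after "Emit:" as name(argument=value, ...), one argument or row to a line, values as JSON. move_arm: Moves the arm, as the interface text tells. Shift numbers are shares of 0.04 m and turn numbers shares of 0.1 rad, none past 1 either way. Its arguments: {"type":"object","properties":{"steps":{"type":"array","items":{"type":"object","properties":{"dx":{"type":"number","minimum":-1,"maximum":1},"dy":{"type":"number","minimum":-1,"maximum":1},"dz":{"type":"number","minimum":-1,"maximum":1},"wx":{"type":"number","minimum":-1,"maximum":1},"wy":{"type":"number","minimum":-1,"maximum":1},"wz":{"type":"number","minimum":-1,"maximum":1},"gripper":{"type":"number"}}}},"grip_force":{"type":"number"}},"required":["steps"]}

```bash
ls; mkdir -p pics; cat > h.py <<'E'
import numpy as np, cv2
from workcell import robot, camera, order
def grab(n):
    s=robot.observe(); c=camera(n)
    if n=="wrist":
        M=np.array(c["mount"]); R=np.array(s["orientation"])
        c["R"]=R@M[:3,:3]; c["o"]=np.array(s["tcp_pos"])+R@M[:3,3]
    else: c["R"]=np.array(c["attitude"]); c["o"]=np.array(c["origin"])
    c["R"]=c["R"].reshape(3,3); return c
def save(c,n): cv2.imwrite(f"pics/{n}.png",cv2.cvtColor(c["frame"],cv2.COLOR_RGB2BGR))
def rays(c,uv):
    uv=np.atleast_2d(uv); K=np.array(c["mtx"])
    d=np.c_[(uv[:,0]-K[0,2])/K[0,0],-(uv[:,1]-K[1,2])/K[1,1],-np.ones(len(uv))]
    return d@c["R"].T
def plane(c,uv,z):
    d=rays(c,uv); return c["o"]+d*((z-c["o"][2])/d[:,2])[:,None]
def pts(c):
    h,w=c["depth"].shape; v,u=np.mgrid[:h,:w]
    P=c["o"]+rays(c,np.c_[u.ravel(),v.ravel()])*c["depth"].reshape(-1,1)
    return P.reshape(h,w,3)
E
python3 - <<'E'
from h import *
for n in ("scene","top"):
    c=grab(n); save(c,n+"0"); print([k for k in c],c["o"],c["R"].round(3).tolist(),c["mtx"]); np.savez(n+"0.npz",P=pts(c),f=c["frame"])
print(robot.observe())
E
```

```text
pics
['frame', 'depth', 'mtx', 'origin', 'attitude', 'R', 'o'] [ 0.05889241 -0.59493497  0.96334073] [[0.717, 0.55, -0.429], [-0.697, 0.581, -0.42], [0.018, 0.6, 0.8]] [[411.47664336   0.         283.29031716]
 [  0.         411.47664336 210.64001813]
 [  0.           0.           1.        ]]
['frame', 'depth', 'mtx', 'origin', 'attitude', 'R', 'o'] [ 0.33562733 -0.1458414   1.297879  ] [[0.001, 0.99, -0.142], [-1.0, 0.004, 0.023], [0.023, 0.142, 0.99]] [[537.34050685   0.         283.09007929]
 [  0.         537.34050685 211.77228031]
 [  0.           0.           1.        ]]
{'time': 0.1, 'joint_pos': array([ 1.12570612e+00,  3.81149587e-01,  1.29812578e+00, -3.12656783e-05,
        1.46359625e+00, -2.15341523e-01]), 'qd': array([ 0.00090379, -0.00151376, -0.002046  ,  0.00062451,  0.00169487,
        0.00030469]), 'tau': array([ 3.91640104e-03, -4.49220657e+01, -2.31659460e+01, -1.06382988e-04,
        3.63254287e-03,  9.30771108e-06]), 'tcp_pos': array([0.12518585, 0.53533264, 0.24778221]), 'orientation': array([[-9.73724361e-01,  2.27729217e-01, -5.22582238e-04],
       [ 2.27729687e-01,  9.73723691e-01, -1.16773127e-03],
       [ 2.42924178e-04, -1.25605587e-03, -9.99999182e-01]]), 'force': array([ 0.31026262, -0.53926868,  0.29088871]), 'moment': array([-0.00059767,  0.01607636,  0.06592417]), 'finger_force': 0.0, 'finger_gap': 1.0028507214630509}
```

View pics/top0.png

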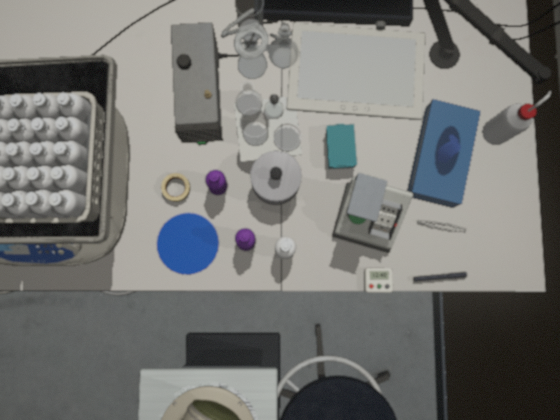

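View pics/scene0.png

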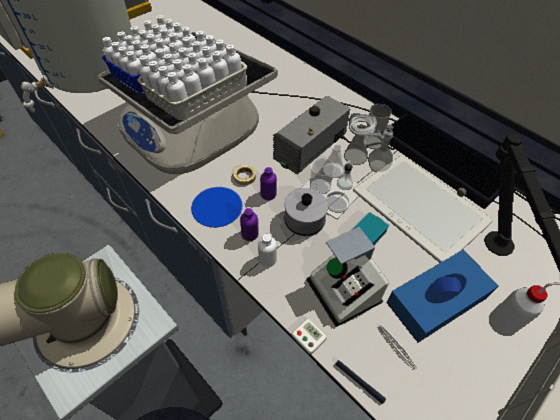

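The top view shows the mat at (188,243), the lid and knob at (276,175), the white bottle at (286,247), purple look-alikes at (217,182) and (245,239), the counter around (372,215) with its front facing down, and the timer at (378,280). The scene view agrees: pot at (305,208), bottle at (267,250), counter at (348,280).

```bash
python3 - <<'E'
from h import *
for n in ("top","scene"):
    D=np.load(n+"0.npz"); P=D["P"]; f=D["f"]; hsv=cv2.cvtColor(f,cv2.COLOR_RGB2HSV); h,s,v=[hsv[...,i].astype(int) for i in range(3)]
    print(n,"table z",np.median(P[200:240,440:460,2]) if n=="top" else "")
    def blob(m,name,near=None):
        k,l,st,ce=cv2.connectedComponentsWithStats(m.astype(np.uint8))
        for i in range(1,k):
            if st[i,4]<40: continue
            q=P[l==i]; q=q[np.isfinite(q).all(1)]
            print(name,st[i].tolist(),"mean",q.mean(0).round(4),"mid",((np.percentile(q,1,axis=0)+np.percentile(q,99,axis=0))/2).round(4),"z",np.percentile(q[:,2],[2,98]).round(3))
    x,y,z=P[...,0],P[...,1],P[...,2]
    blob((h>108)&(h<125)&(s>180)&(z<.02)&(x>0)&(x<.5)&(y>0),"mat")
    top=(x>.1)&(x<.5)&(y<.1)&(y>-.25)
    blob((z>.07)&(z<.082)&top&(y>-.18),"disc")
    blob((z>.098)&(z<.112)&top&(y>-.17)&(x>.25),"knob")
    blob((z>.085)&(z<.118)&top&(x<.25)&(y>-.18),"cap")
    blob((h>50)&(h<80)&(s>100)&(x<.4)&(x>.1)&(z>0.02)&(y<-.2),"green")
    blob((z>.12)&(z<.2)&(y<-.2)&(x<.4)&(y>-.5)&(x>.1),"hood")
E
```

```text
top table z 0.003254678479065909
mat [159, 220, 52, 53, 1346] mean [0.4388 0.0592 0.0041] mid [0.4377 0.0608 0.004 ] z [-0.001  0.009]
scene table z 
mat [192, 188, 50, 39, 1363] mean [0.4374 0.0594 0.004 ] mid [0.436  0.0633 0.0043] z [0.    0.008]
disc [240, 216, 18, 12, 67] mean [ 0.4403 -0.0973  0.0769] mid [ 0.4466 -0.0905  0.0762] z [0.071 0.082]
knob [244, 208, 9, 10, 55] mean [ 0.4474 -0.0873  0.1073] mid [ 0.4491 -0.0844  0.1052] z [0.099 0.112]
```

```bash
python3 - <<'E'
from h import *
for n in ("top","scene"):
    D=np.load(n+"0.npz"); P=D["P"]; f=D["f"]; hsv=cv2.cvtColor(f,cv2.COLOR_RGB2HSV); h,s,v=[hsv[...,i].astype(int) for i in range(3)]
    print(n)
    x,y,z=P[...,0],P[...,1],P[...,2]
    def blob(m,name):
        k,l,st,ce=cv2.connectedComponentsWithStats(m.astype(np.uint8))
        for i in range(1,k):
            if st[i,4]<25: continue
            q=P[l==i]; 
            print(name,st[i].tolist(),"mean",q.mean(0).round(4),"mid",((np.percentile(q,1,axis=0)+np.percentile(q,99,axis=0))/2).round(4),"ext",np.ptp(q,axis=0).round(3))
    blob((h>108)&(h<125)&(s>180)&(z<.02)&(y>-.2)&(y<.2)&(x<.6),"mat")
    r=(x>.3)&(x<.8)&(y<.1)&(y>-.22)
    blob((z>.068)&(z<.085)&r,"disc"); blob((z>.1)&(z<.116)&r,"knob/cap")
    blob((h>50)&(h<80)&(s>100)&(x<.7)&(x>.3)&(z>0.02)&(y<-.2),"green")
    blob((z>.12)&(z<.2)&(y<-.2)&(x<.7)&(y>-.5)&(x>.3),"hood")
    blob((z>.01)&(z<.03)&(x<.43)&(x>.3)&(y<-.25)&(y>-.45),"timer")
E
```

```text
top
mat [159, 215, 57, 58, 1475] mean [0.4423 0.0571 0.0041] mid [0.4437 0.0564 0.0039] ext [0.138 0.135 0.018]
disc [240, 91, 16, 12, 79] mean [ 0.7824 -0.0889  0.0759] mid [ 0.7873 -0.0891  0.0764] ext [0.025 0.036 0.017]
disc [269, 98, 11, 8, 27] mean [ 0.7701 -0.1516  0.0787] mid [ 0.7731 -0.1521  0.0767] ext [0.016 0.024 0.015]
disc [242, 112, 26, 14, 67] mean [ 0.7388 -0.1039  0.0761] mid [ 0.7328 -0.1064  0.0766] ext [0.03  0.059 0.017]
disc [242, 130, 27, 10, 52] mean [ 0.6889 -0.1101  0.077 ] mid [ 0.6936 -0.1084  0.0768] ext [0.023 0.061 0.017]
disc [178, 132, 44, 6, 88] mean [0.6922 0.0235 0.0761] mid [0.6921 0.0221 0.0765] ext [0.01  0.098 0.017]
disc [251, 150, 51, 51, 1898] mean [ 0.5959 -0.1572  0.0775] mid [ 0.5966 -0.1574  0.0775] ext [0.12  0.116 0.016]
disc [205, 169, 22, 21, 144] mean [ 0.582  -0.0186  0.0804] mid [ 0.5864 -0.0169  0.0779] ext [0.047 0.048 0.015]
disc [235, 228, 21, 21, 129] mean [ 0.4481 -0.0882  0.0806] mid [ 0.45   -0.0873  0.0789] ext [0.046 0.046 0.013]
disc [275, 237, 21, 21, 129] mean [ 0.4281 -0.1784  0.0806] mid [ 0.4298 -0.1783  0.0774] 
[... 2530 characters left out ...]
27 0.012]
knob/cap [244, 208, 9, 9, 67] mean [ 0.4479 -0.0865  0.1095] mid [ 0.4491 -0.0844  0.1074] ext [0.021 0.023 0.014]
knob/cap [262, 234, 10, 10, 75] mean [ 0.4276 -0.1786  0.1097] mid [ 0.4291 -0.1776  0.1082] ext [0.023 0.023 0.016]
green [327, 258, 17, 18, 213] mean [ 0.4984 -0.3426  0.0898] mid [ 0.4983 -0.3413  0.0814] ext [0.038 0.04  0.043]
hood [326, 227, 49, 37, 1070] mean [ 0.5309 -0.3528  0.1652] mid [ 0.5305 -0.3521  0.1508] ext [0.105 0.088 0.048]
timer [330, 316, 10, 10, 25] mean [ 0.4265 -0.4197  0.0129] mid [ 0.4261 -0.4169  0.0133] ext [0.008 0.028 0.007]
timer [292, 318, 35, 36, 690] mean [ 0.3542 -0.4012  0.0187] mid [ 0.3554 -0.4004  0.0179] ext [0.057 0.066 0.015]
```

```bash
python3 - <<'E'
from h import *
D=np.load("top0.npz"); P=D["P"]; S=np.load("scene0.npz")["P"]
for Q in (P,S):
    x,y,z=Q[...,0],Q[...,1],Q[...,2]
    m=(x>.2)&(x<.9)&(y>.12)&(y<.6)
    for a,b in((.05,.15),(.15,.25),(.25,.45)):
        q=Q[m&(z>a)&(z<b)]; print("rack",a,len(q), np.percentile(q[:,0],[0.5,99]).round(3) if len(q) else 0,np.percentile(q[:,1],[.5]).round(3) if len(q) else 0, q[:,2].max().round(3) if len(q) else 0)
    q=Q[(x>.4)&(x<.65)&(y<-.28)&(y>-.42)&(z>.13)&(z<.22)]
    # hood roof plane + rect
    A=np.c_[q[:,:2],np.ones(len(q))]; co=np.linalg.lstsq(A,q[:,2],rcond=None)[0]
    r=cv2.minAreaRect(q[:,:2].astype(np.float32)); print("hood",co.round(3),r,cv2.boxPoints(r).round(4).tolist(),np.percentile(q[:,2],[2,50,98]).round(3))
    q=Q[(x>.38)&(x<.72)&(y<-.24)&(y>-.52)&(z>.015)&(z<.13)]
    k=cv2.convexHull(q[:,:2].astype(np.float32)); r=cv2.minAreaRect(k); print("housing",r,cv2.boxPoints(r).round(3).tolist())
M=np.array(camera("wrist")["mount"]); print(M.round(3))
E
```

```text
rack 0.05 3463 [0.393 0.738] [0.195] 0.11
rack 0.15 9474 [0.428 0.822] [0.181] 0.25
rack 0.25 11742 [0.465 0.714] [0.201] 0.337
hood [-0.002 -0.002  0.167] ((0.5324771404266357, -0.35272496938705444), (0.0667908564209938, 0.0948895588517189), 74.20800018310547) [[0.47769999504089355, -0.3718999922275543], [0.5690000057220459, -0.3977999985218048], [0.5871999859809875, -0.3334999978542328], [0.4959000051021576, -0.3077000081539154]] [0.162 0.167 0.171]
housing ((0.5498652458190918, -0.4003356099128723), (0.33969542384147644, 0.23932072520256042), 0.003928298596292734) [[0.3799999952316284, -0.2809999883174896], [0.3799999952316284, -0.5199999809265137], [0.7200000286102295, -0.5199999809265137], [0.7200000286102295, -0.2809999883174896]]
rack 0.05 4780 [0.394 0.758] [0.198] 0.138
rack 0.15 4837 [0.427 0.819] [0.183] 0.25
rack 0.25 7245 [0.463 0.698] [0.202] 0.334
hood [-0.011  0.076  0.198] ((0.5311551690101624, -0.34989622235298157), (0.06646960228681564, 0.09493473917245865), 73.61343383789062) [[0.47620001435279846, -0.3684000074863434], [0.567300021648407, -0.3952000141143799], [0.5860999822616577, -0.3314000070095062], [0.4950000047683716, -0.3046000003814697]] [0.147 0.167 0.169]
housing ((0.5500643253326416, -0.39953187108039856), (0.3402738571166992, 0.2412884384393692), 0.19112282991409302) [[0.3799999952316284, -0.27900001406669617], [0.3799999952316284, -0.5210000276565552], [0.7210000157356262, -0.5199999809265137], [0.7200000286102295, -0.27799999713897705]]
[[ 0.     0.965  0.262  0.067]
 [ 1.    -0.    -0.    -0.001]
 [-0.     0.262 -0.965 -0.126]
 [ 0.     0.     0.     1.   ]]
```

```bash
python3 - <<'E'
from h import *
c=cv2.imread("pics/scene0.png")[215:330,285:400]; d=cv2.imread("pics/top0.png")[160:260,325:425]
c=cv2.resize(c,(400,400),interpolation=3); d=cv2.resize(d,(400,400),interpolation=3)
cv2.imwrite("pics/cnt.png",np.hstack([c,d]))
E
```

```text
(no output)
```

View pics/cnt.png

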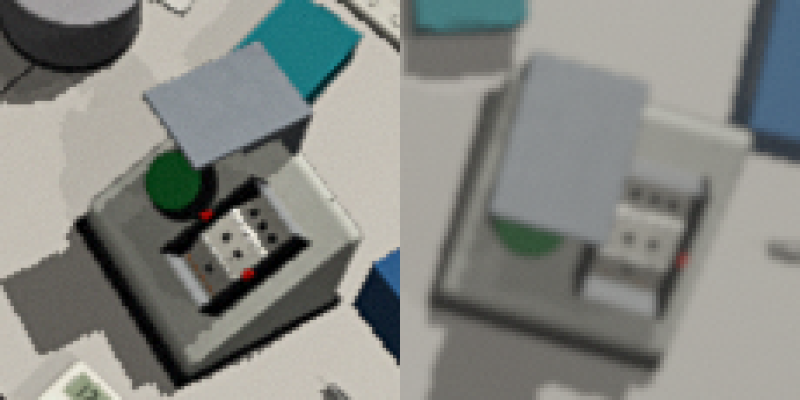

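The counter's hood (front edge at (195,165) in the left half) covers the button at (175,180). The red pointers are at (207,215) and (248,273), and the facet between them seems to carry 2–3 dots, so I'll check it closer later. Moving toward the knob around the rack.

Emit:
move_arm(
  steps=[
    {"dx": -0.66,"dy": -0.98,"gripper": 0.5},
    {"dx": -0.66,"dy": -0.98,"gripper": 0.5},
    {"dx": -0.66,"dy": -0.98,"gripper": 0.5},
    {"dx": -0.66,"dy": -0.98,"gripper": 0.5},
    {"dx": -0.66,"dy": -0.98,"gripper": 0.5},
    {"dx": -0.66,"dy": -0.98,"gripper": 0.5},
    {"dx": -0.66,"dy": -0.98,"gripper": 0.5},
    {"dx": -0.66,"dy": -0.98,"gripper": 0.5},
  ],
  grip_force=40,
)

```text
schema error: expected keys dx, dy, dz, wx, wy, wz, gripper
```

Emit:
move_arm(
  steps=[
    {"dx": -0.92,"dy": -0.57,"dz": 0.2,"gripper": 0.5},
    {"dx": -0.92,"dy": -0.57,"dz": 0.2,"gripper": 0.5},
    {"dx": -0.92,"dy": -0.57,"dz": 0.2,"gripper": 0.5},
    {"dx": -0.92,"dy": -0.57,"dz": 0.2,"gripper": 0.5},
    {"dx": -0.92,"dy": -0.57,"dz": 0.2,"gripper": 0.5},
    {"dx": -0.92,"dy": -0.57,"dz": 0.2,"gripper": 0.5},
    {"dx": -0.92,"dy": -0.57,"dz": 0.2,"gripper": 0.5},
    {"dx": -0.92,"dy": -0.57,"dz": 0.2,"gripper": 0.5},
    {"dx": -0.92,"dy": -0.57,"dz": 0.2,"gripper": 0.5},
    {"dx": -0.92,"dy": -0.57,"dz": 0.2,"gripper": 0.5},
    {"dx": -0.92,"dy": -0.57,"dz": 0.2,"gripper": 0.5},
    {"gripper": 0.5},
  ],
)

```text
schema error: expected keys dx, dy, dz, wx, wy, wz, gripper
```

```bash
cat >> h.py <<'E'
def need(t):
    s=robot.observe(); R=np.array(s["orientation"]); d=np.array(t)-s["tcp_pos"]
    print("t",s["time"],"tcp",s["tcp_pos"].round(4),"need units",(R.T@d/0.04).round(3),"gap",round(s["finger_gap"],3),"F",s["force"].round(1)); return R
E
python3 - <<'E'
from h import *
print(need([.595,-.1565,.098]).round(3)); print(robot.observe()["joint_pos"].round(3))
c=grab("wrist"); save(c,"w1"); P=pts(c); q=P[(P[...,2]>.1)&(P[...,2]<.115)&(abs(P[...,0]-.595)<.04)&(abs(P[...,1]+.157)<.04)]
print(len(q),q.mean(0),(q.min(0)+q.max(0))/2,np.ptp(q,axis=0))
E
```

```text
t 0.15 tcp [0.1252 0.5354 0.2479] need units [-15.377 -14.162   3.758] gap 1.002 F [ 1.2 -0.1  0.5]
[[-0.974  0.228 -0.   ]
 [ 0.228  0.974 -0.001]
 [ 0.    -0.001 -1.   ]]
[ 1.126  0.381  1.298 -0.     1.464 -0.215]<stdin>:4: RuntimeWarning: Mean of empty slice.
  ret = um.true_divide(
Traceback (most recent call last):
ValueError: zero-size array to reduction operation minimum which has no identity
```

All keys are needed.

Emit:
move_arm(
  steps=[
    {"dx": -0.66,"dy": -0.98,"dz": 0,"wx": 0,"wy": 0,"wz": 0,"gripper": 0.5},
    {"dx": -0.66,"dy": -0.98,"dz": 0,"wx": 0,"wy": 0,"wz": 0,"gripper": 0.5},
    {"dx": -0.66,"dy": -0.98,"dz": 0,"wx": 0,"wy": 0,"wz": 0,"gripper": 0.5},
    {"dx": -0.66,"dy": -0.98,"dz": 0,"wx": 0,"wy": 0,"wz": 0,"gripper": 0.5},
    {"dx": -0.66,"dy": -0.98,"dz": 0,"wx": 0,"wy": 0,"wz": 0,"gripper": 0.5},
    {"dx": -0.66,"dy": -0.98,"dz": 0,"wx": 0,"wy": 0,"wz": 0,"gripper": 0.5},
    {"dx": -0.66,"dy": -0.98,"dz": 0,"wx": 0,"wy": 0,"wz": 0,"gripper": 0.5},
    {"dx": -0.66,"dy": -0.98,"dz": 0,"wx": 0,"wy": 0,"wz": 0,"gripper": 0.5},
  ],
  grip_force=40,
)

```text
time: 1.2
tcp_pos: [0.2597, 0.1807, 0.2484]
orientation: [[-0.974, 0.227, 0.001], [0.227, 0.974, 0.0], [-0.0, 0.0, -1.0]]
force: [0.4, 1.1, -0.7]
finger_gap: 0.746
finger_force: 0.0
```

Emit:
move_arm(
  steps=[
    {"dx": -0.92,"dy": -0.57,"dz": 0.2,"wx": 0,"wy": 0,"wz": 0,"gripper": 0.5},
    {"dx": -0.92,"dy": -0.57,"dz": 0.2,"wx": 0,"wy": 0,"wz": 0,"gripper": 0.5},
    {"dx": -0.92,"dy": -0.57,"dz": 0.2,"wx": 0,"wy": 0,"wz": 0,"gripper": 0.5},
    {"dx": -0.92,"dy": -0.57,"dz": 0.2,"wx": 0,"wy": 0,"wz": 0,"gripper": 0.5},
    {"dx": -0.92,"dy": -0.57,"dz": 0.2,"wx": 0,"wy": 0,"wz": 0,"gripper": 0.5},
    {"dx": -0.92,"dy": -0.57,"dz": 0.2,"wx": 0,"wy": 0,"wz": 0,"gripper": 0.5},
    {"dx": -0.92,"dy": -0.57,"dz": 0.2,"wx": 0,"wy": 0,"wz": 0,"gripper": 0.5},
    {"dx": -0.92,"dy": -0.57,"dz": 0.2,"wx": 0,"wy": 0,"wz": 0,"gripper": 0.5},
    {"dx": -0.92,"dy": -0.57,"dz": 0.2,"wx": 0,"wy": 0,"wz": 0,"gripper": 0.5},
    {"dx": -0.92,"dy": -0.57,"dz": 0.2,"wx": 0,"wy": 0,"wz": 0,"gripper": 0.5},
    {"dx": -0.92,"dy": -0.57,"dz": 0.2,"wx": 0,"wy": 0,"wz": 0,"gripper": 0.5},
    {"dx": 0,"dy": 0,"dz": 0,"wx": 0,"wy": 0,"wz": 0,"gripper": 0.5},
  ],
)

```text
time: 2.7
tcp_pos: [0.5974, -0.1562, 0.1587]
orientation: [[-0.973, 0.23, -0.001], [0.23, 0.973, 0.0], [0.001, 0.0, -1.0]]
force: [-1.5, 1.4, -0.3]
finger_gap: 0.755
finger_force: 0.0
```

```bash
python3 - <<'E'
from h import *
print(need([.595,-.1565,.098]).round(3)); print(robot.observe()["joint_pos"].round(3))
c=grab("wrist"); save(c,"w1"); P=pts(c); q=P[(P[...,2]>.1)&(P[...,2]<.115)&(abs(P[...,0]-.595)<.04)&(abs(P[...,1]+.157)<.04)]
if len(q): print(len(q),q.mean(0),(q.min(0)+q.max(0))/2,np.ptp(q,axis=0))
E
```

```text
t 2.7 tcp [ 0.5974 -0.1562  0.1587] need units [ 0.054 -0.021  1.517] gap 0.755 F [-1.5  1.4 -0.3]
[[-0.973  0.23  -0.001]
 [ 0.23   0.973  0.   ]
 [ 0.001  0.    -1.   ]]
[-0.447  0.57   1.239 -0.     1.334 -1.786]
1986 [ 0.59369681 -0.15536012  0.10756321] [ 0.59518567 -0.15561591  0.10527057] [0.02897673 0.02893742 0.01023448]
```

Emit:
move_arm(
  steps=[
    {"dx": 0.05,"dy": 0,"dz": 0.8,"wx": 0,"wy": 0,"wz": 0,"gripper": 0.5},
    {"dx": 0,"dy": 0,"dz": 0.5,"wx": 0,"wy": 0,"wz": 0,"gripper": 0.5},
    {"dx": 0,"dy": 0,"dz": 0.2,"wx": 0,"wy": 0,"wz": 0,"gripper": 0.5},
    {"dx": 0,"dy": 0,"dz": 0,"wx": 0,"wy": 0,"wz": 0,"gripper": -1},
    {"dx": 0,"dy": 0,"dz": 0,"wx": 0,"wy": 0,"wz": 0,"gripper": -1},
    {"dx": 0,"dy": 0,"dz": 0,"wx": 0,"wy": 0,"wz": 0,"gripper": -1},
    {"dx": 0,"dy": 0,"dz": 0,"wx": 0,"wy": 0,"wz": 0,"gripper": -1},
    {"dx": 0,"dy": 0,"dz": 0,"wx": 0,"wy": 0,"wz": 0,"gripper": -1},
  ],
)

```text
time: 3.75
tcp_pos: [0.5949, -0.1539, 0.1016]
orientation: [[-0.974, 0.228, 0.002], [0.228, 0.974, -0.001], [-0.002, -0.0, -1.0]]
force: [-2.1, 1.9, 6.3]
finger_gap: 0.325
finger_force: 39.6
```

Emit:
move_arm(
  steps=[
    {"dx": 0,"dy": 0,"dz": -0.3,"wx": 0,"wy": 0,"wz": 0,"gripper": -1},
    {"dx": 0,"dy": 0,"dz": -0.7,"wx": 0,"wy": 0,"wz": 0,"gripper": -1},
    {"dx": 0,"dy": 0,"dz": -0.8,"wx": 0,"wy": 0,"wz": 0,"gripper": -1},
    {"dx": 0.3,"dy": 0.27,"dz": -0.4,"wx": 0,"wy": 0,"wz": 0,"gripper": -1},
    {"dx": 0.6,"dy": 0.5,"dz": 0,"wx": 0,"wy": 0,"wz": 0,"gripper": -1},
    {"dx": 0.8,"dy": 0.7,"dz": 0,"wx": 0,"wy": 0,"wz": 0,"gripper": -1},
    {"dx": 0.8,"dy": 0.7,"dz": 0,"wx": 0,"wy": 0,"wz": 0,"gripper": -1},
    {"dx": 0.8,"dy": 0.7,"dz": 0,"wx": 0,"wy": 0,"wz": 0,"gripper": -1},
    {"dx": 0.8,"dy": 0.7,"dz": 0,"wx": 0,"wy": 0,"wz": 0,"gripper": -1},
    {"dx": 0.5,"dy": 0.45,"dz": 0,"wx": 0,"wy": 0,"wz": 0,"gripper": -1},
    {"dx": 0.3,"dy": 0.25,"dz": 0,"wx": 0,"wy": 0,"wz": 0,"gripper": -1},
    {"dx": 0,"dy": 0,"dz": 0,"wx": 0,"wy": 0,"wz": 0,"gripper": -1},
  ],
)

```text
time: 5.25
tcp_pos: [0.4421, 0.0576, 0.1884]
orientation: [[-0.974, 0.227, -0.0], [0.227, 0.974, -0.0], [0.0, -0.0, -1.0]]
force: [0.6, -0.3, -1.8]
finger_gap: 0.322
finger_force: 39.7
```

```bash
python3 - <<'E'
from h import *
need([.443,.057,.045])
for n in("top","scene"):
    c=grab(n); P=pts(c); x,y,z=[P[...,i] for i in range(3)]
    q=P[(z>.138)&(z<.163)&(np.hypot(x-.443,y-.057)<.09)]; print(len(q),q.mean(0).round(4) if len(q) else "",np.percentile(q[:,2],[5,50,95]).round(3))
save(c,"s2")
E
```

```text
t 5.25 tcp [0.4421 0.0576 0.1884] need units [-0.026 -0.009  3.585] gap 0.322 F [ 0.6 -0.3 -1.8]
217 [0.4328 0.0239 0.1612] [0.159 0.162 0.163]
315 [0.4337 0.0422 0.1617] [0.159 0.162 0.163]
```

View pics/s2.png

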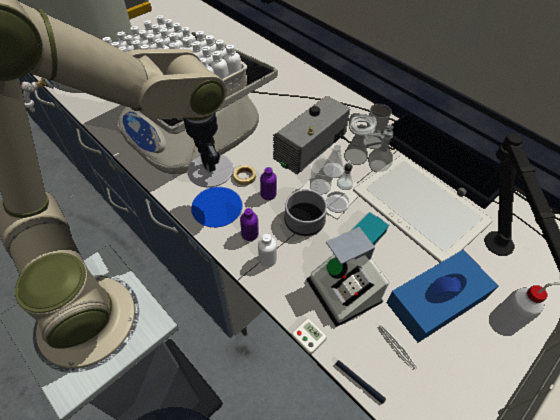

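The scene view shows the lid held level at about (210,170), over the mat at (217,207), and the pot open at (305,212). Lowering it now.

Emit:
move_arm(
  steps=[
    {"dx": 0,"dy": 0,"dz": 0.6,"wx": 0,"wy": 0,"wz": 0,"gripper": -1},
    {"dx": 0,"dy": 0,"dz": 0.9,"wx": 0,"wy": 0,"wz": 0,"gripper": -1},
    {"dx": 0,"dy": 0,"dz": 0.9,"wx": 0,"wy": 0,"wz": 0,"gripper": -1},
    {"dx": 0,"dy": 0,"dz": 0.7,"wx": 0,"wy": 0,"wz": 0,"gripper": -1},
    {"dx": 0,"dy": 0,"dz": 0.4,"wx": 0,"wy": 0,"wz": 0,"gripper": -1},
    {"dx": 0,"dy": 0,"dz": 0.12,"wx": 0,"wy": 0,"wz": 0,"gripper": -1},
    {"dx": 0,"dy": 0,"dz": 0,"wx": 0,"wy": 0,"wz": 0,"gripper": -1},
  ],
)

```text
time: 6.22
tcp_pos: [0.4431, 0.0566, 0.0436]
orientation: [[-0.974, 0.228, 0.0], [0.228, 0.974, -0.0], [-0.0, -0.0, -1.0]]
force: [-0.1, -0.8, -1.9]
finger_gap: 0.323
finger_force: 39.7
```

Emit:
move_arm(
  steps=[
    {"dx": 0,"dy": 0,"dz": 0.05,"wx": 0,"wy": 0,"wz": 0,"gripper": -1},
    {"dx": 0,"dy": 0,"dz": 0,"wx": 0,"wy": 0,"wz": 0,"gripper": -1},
  ],
)

```text
time: 6.48
tcp_pos: [0.4429, 0.057, 0.0419]
orientation: [[-0.974, 0.228, 0.001], [0.228, 0.974, -0.0], [-0.001, 0.0, -1.0]]
force: [0.1, 0.1, -1.3]
finger_gap: 0.318
finger_force: 39.7
```

Emit:
move_arm(
  steps=[
    {"dx": 0,"dy": 0,"dz": 0.05,"wx": 0,"wy": 0,"wz": 0,"gripper": -1},
    {"dx": 0,"dy": 0,"dz": 0,"wx": 0,"wy": 0,"wz": 0,"gripper": -1},
    {"dx": 0,"dy": 0,"dz": 0,"wx": 0,"wy": 0,"wz": 0,"gripper": 0.5},
    {"dx": 0,"dy": 0,"dz": 0,"wx": 0,"wy": 0,"wz": 0,"gripper": 0.5},
    {"dx": 0,"dy": 0,"dz": 0,"wx": 0,"wy": 0,"wz": 0,"gripper": 0.5},
    {"dx": 0,"dy": 0,"dz": -0.5,"wx": 0,"wy": 0,"wz": 0,"gripper": 0.5},
    {"dx": 0,"dy": 0,"dz": -1,"wx": 0,"wy": 0,"wz": 0,"gripper": 0.5},
    {"dx": 0,"dy": 0,"dz": -1,"wx": 0,"wy": 0,"wz": 0,"gripper": 0.5},
    {"dx": 0,"dy": 0,"dz": -1,"wx": 0,"wy": 0,"wz": 0,"gripper": 0.5},
    {"dx": 0,"dy": 0,"dz": 0,"wx": 0,"wy": 0,"wz": 0,"gripper": 0.5},
  ],
)

```text
time: 7.72
tcp_pos: [0.4437, 0.057, 0.1818]
orientation: [[-0.974, 0.228, 0.006], [0.228, 0.974, -0.001], [-0.006, 0.001, -1.0]]
force: [0.2, -0.5, -0.8]
finger_gap: 0.753
finger_force: 0.0
```

```bash
python3 - <<'E'
from h import *
need([.43,-.1785,.16])
c=grab("wrist"); P=pts(c); x,y,z=[P[...,i] for i in range(3)]
for a,b in((.01,.025),(.035,.06)):
    q=P[(z>a)&(z<b)&(np.hypot(x-.443,y-.057)<.08)]; print(len(q),q.mean(0).round(4),((q.min(0)+q.max(0))/2).round(4),np.ptp(q,axis=0).round(3))
E
```

```text
t 7.725 tcp [0.4437 0.057  0.1818] need units [-1.004 -5.81   0.547] gap 0.753 F [ 0.2 -0.5 -0.8]
12339 [0.4401 0.0568 0.0157] [0.4435 0.056  0.0144] [0.119 0.119 0.008]
1007 [0.4423 0.0563 0.0465] [0.4434 0.0561 0.0423] [0.029 0.029 0.014]
```

Emit:
move_arm(
  steps=[
    {"dx": -0.17,"dy": -0.97,"dz": 0,"wx": 0,"wy": 0,"wz": 0,"gripper": 0.5},
    {"dx": -0.17,"dy": -0.97,"dz": 0,"wx": 0,"wy": 0,"wz": 0,"gripper": 0.5},
    {"dx": -0.17,"dy": -0.97,"dz": 0,"wx": 0,"wy": 0,"wz": 0,"gripper": 0.5},
    {"dx": -0.17,"dy": -0.97,"dz": 0,"wx": 0,"wy": 0,"wz": 0,"gripper": 0.5},
    {"dx": -0.17,"dy": -0.97,"dz": 0,"wx": 0,"wy": 0,"wz": 0,"gripper": 0.5},
    {"dx": -0.17,"dy": -0.97,"dz": 0.4,"wx": 0,"wy": 0,"wz": 0,"gripper": 0.5},
    {"dx": 0,"dy": 0,"dz": 0,"wx": 0,"wy": 0,"wz": 0,"gripper": 0.5},
  ],
)

```text
time: 8.65
tcp_pos: [0.4284, -0.1803, 0.1613]
orientation: [[-0.973, 0.231, -0.004], [0.231, 0.973, 0.003], [0.004, 0.002, -1.0]]
force: [-0.3, 1.4, 0.4]
finger_gap: 0.751
finger_force: 0.0
```

```bash
python3 - <<'E'
from h import *
need([.43,-.1785,.064])
c=grab("wrist"); save(c,"w3"); P=pts(c); x,y,z=[P[...,i] for i in range(3)]
for a,b in((.1,.118),):
    q=P[(z>a)&(z<b)&(np.hypot(x-.43,y+.178)<.04)]; print(len(q),q.mean(0).round(4),((q.min(0)+q.max(0))/2).round(4),np.ptp(q,axis=0).round(3))
E
```

```text
t 8.65 tcp [ 0.4284 -0.1803  0.1613] need units [-0.038  0.049  2.431] gap 0.751 F [-0.3  1.4  0.4]
1354 [ 0.4271 -0.1774  0.11  ] [ 0.4285 -0.1776  0.1072] [0.023 0.023 0.014]
```

Emit:
move_arm(
  steps=[
    {"dx": 0,"dy": 0.06,"dz": 0.2,"wx": 0,"wy": 0,"wz": 0,"gripper": 0.5},
    {"dx": 0,"dy": 0,"dz": 0.7,"wx": 0,"wy": 0,"wz": 0,"gripper": 0.5},
    {"dx": 0,"dy": 0,"dz": 0.8,"wx": 0,"wy": 0,"wz": 0,"gripper": 0.5},
    {"dx": 0,"dy": 0,"dz": 0.5,"wx": 0,"wy": 0,"wz": 0,"gripper": 0.5},
    {"dx": 0,"dy": 0,"dz": 0.2,"wx": 0,"wy": 0,"wz": 0,"gripper": 0.5},
    {"dx": 0,"dy": 0,"dz": 0,"wx": 0,"wy": 0,"wz": 0,"gripper": -1},
    {"dx": 0,"dy": 0,"dz": 0,"wx": 0,"wy": 0,"wz": 0,"gripper": -1},
    {"dx": 0,"dy": 0,"dz": 0,"wx": 0,"wy": 0,"wz": 0,"gripper": -1},
    {"dx": 0,"dy": 0,"dz": 0,"wx": 0,"wy": 0,"wz": 0,"gripper": -1},
  ],
  grip_force=25,
)

```text
time: 9.82
tcp_pos: [0.43, -0.1767, 0.0679]
orientation: [[-0.974, 0.228, 0.001], [0.228, 0.974, -0.0], [-0.001, -0.0, -1.0]]
force: [-0.1, 0.6, 0.2]
finger_gap: 0.549
finger_force: 25.7
```

Emit:
move_arm(
  steps=[
    {"dx": 0,"dy": 0,"dz": -0.3,"wx": 0,"wy": 0,"wz": 0,"gripper": -1},
    {"dx": 0,"dy": 0,"dz": -0.8,"wx": 0,"wy": 0,"wz": 0,"gripper": -1},
    {"dx": 0,"dy": 0,"dz": -0.9,"wx": 0,"wy": 0,"wz": 0,"gripper": -1},
    {"dx": -0.3,"dy": 0.1,"dz": -0.4,"wx": 0,"wy": 0,"wz": 0,"gripper": -1},
    {"dx": -0.6,"dy": 0.22,"dz": 0,"wx": 0,"wy": 0,"wz": 0,"gripper": -1},
    {"dx": -0.8,"dy": 0.29,"dz": 0,"wx": 0,"wy": 0,"wz": 0,"gripper": -1},
    {"dx": -0.8,"dy": 0.29,"dz": 0,"wx": 0,"wy": 0,"wz": 0,"gripper": -1},
    {"dx": -0.7,"dy": 0.26,"dz": 0,"wx": 0,"wy": 0,"wz": 0,"gripper": -1},
    {"dx": -0.5,"dy": 0.19,"dz": 0,"wx": 0,"wy": 0,"wz": 0,"gripper": -1},
    {"dx": -0.23,"dy": 0.08,"dz": 0,"wx": 0,"wy": 0,"wz": 0,"gripper": -1},
    {"dx": 0,"dy": 0,"dz": 0,"wx": 0,"wy": 0,"wz": 0,"gripper": -1},
  ],
)

```text
time: 11.2
tcp_pos: [0.5959, -0.1566, 0.1638]
orientation: [[-0.974, 0.228, -0.0], [0.228, 0.974, -0.0], [0.0, -0.0, -1.0]]
force: [-0.1, 0.1, -1.2]
finger_gap: 0.554
finger_force: 25.9
```

```bash
python3 - <<'E'
from h import *
need([.5955,-.1565,.0745])
c=grab("scene"); save(c,"s4"); P=pts(c); x,y,z=[P[...,i] for i in range(3)]
im=c["frame"][120:260,230:400]; cv2.imwrite("pics/s4c.png",cv2.resize(im[...,::-1],None,fx=4,fy=4))
q=P[(z>.1)&(z<.17)&(np.hypot(x-.595,y+.157)<.06)]; print(len(q),q.min(0).round(3),q.max(0).round(3))
for zz in (.11,.13,.15):
    q=P[(abs(z-zz)<.006)&(np.hypot(x-.595,y+.157)<.05)]; print(zz,len(q),q.mean(0).round(4) if len(q) else "")
c=grab("top"); P=pts(c); z=P[...,2]; q=P[(z>.062)&(z<.075)&(np.hypot(P[...,0]-.5955,P[...,1]+.157)<.065)&(np.hypot(P[...,0]-.5955,P[...,1]+.157)>.045)]; print("rim",len(q),((q.min(0)+q.max(0))/2).round(4),np.ptp(q,axis=0).round(3))
E
```

```text
t 11.2 tcp [ 0.5959 -0.1566  0.1638] need units [1.000e-02 2.000e-03 2.232e+00] gap 0.554 F [-0.1  0.1 -1.2]
289 [ 0.571 -0.193  0.101] [ 0.61  -0.124  0.17 ]
0.11 51 [ 0.5814 -0.1678  0.1101]
0.13 51 [ 0.5825 -0.1684  0.1299]
0.15 38 [ 0.5766 -0.1621  0.1497]
rim 68 [ 0.5877 -0.1597  0.0686] [0.081 0.108 0.013]
```

View pics/s4c.png

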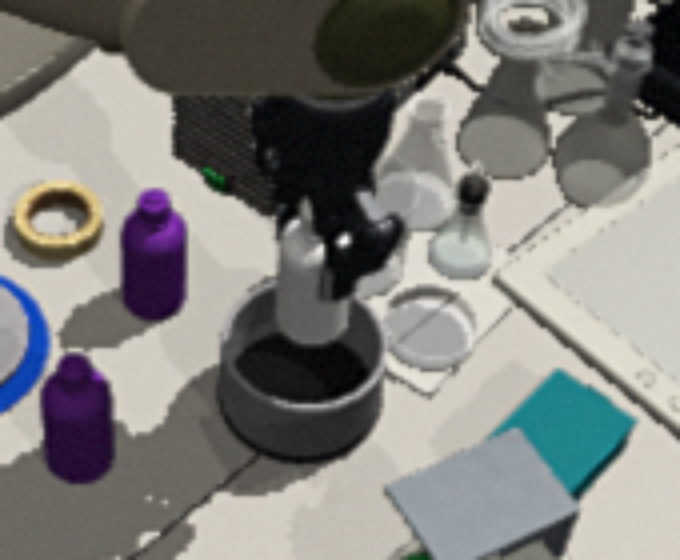

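The crop shows the bottle hanging upright at (312,280), over the middle of the open pot. Lowering it.

Emit:
move_arm(
  steps=[
    {"dx": 0,"dy": 0,"dz": 0.4,"wx": 0,"wy": 0,"wz": 0,"gripper": -1},
    {"dx": 0,"dy": 0,"dz": 0.7,"wx": 0,"wy": 0,"wz": 0,"gripper": -1},
    {"dx": 0,"dy": 0,"dz": 0.6,"wx": 0,"wy": 0,"wz": 0,"gripper": -1},
    {"dx": 0,"dy": 0,"dz": 0.3,"wx": 0,"wy": 0,"wz": 0,"gripper": -1},
    {"dx": 0,"dy": 0,"dz": 0.18,"wx": 0,"wy": 0,"wz": 0,"gripper": -1},
    {"dx": 0,"dy": 0,"dz": 0,"wx": 0,"wy": 0,"wz": 0,"gripper": -1},
  ],
)

```text
time: 12.05
tcp_pos: [0.5959, -0.1567, 0.0763]
orientation: [[-0.974, 0.228, -0.0], [0.228, 0.974, 0.0], [0.0, -0.0, -1.0]]
force: [-0.2, -0.9, 0.2]
finger_gap: 0.549
finger_force: 25.9
```

Slightly lower, then a partial opening and retreat.

Emit:
move_arm(
  steps=[
    {"dx": 0,"dy": 0,"dz": 0.05,"wx": 0,"wy": 0,"wz": 0,"gripper": -1},
    {"dx": 0,"dy": 0,"dz": 0,"wx": 0,"wy": 0,"wz": 0,"gripper": -1},
    {"dx": 0,"dy": 0,"dz": 0,"wx": 0,"wy": 0,"wz": 0,"gripper": 0.35},
    {"dx": 0,"dy": 0,"dz": 0,"wx": 0,"wy": 0,"wz": 0,"gripper": 0.35},
    {"dx": 0,"dy": 0,"dz": 0,"wx": 0,"wy": 0,"wz": 0,"gripper": 0.35},
    {"dx": 0,"dy": 0,"dz": -0.3,"wx": 0,"wy": 0,"wz": 0,"gripper": 0.35},
    {"dx": 0,"dy": 0,"dz": -0.8,"wx": 0,"wy": 0,"wz": 0,"gripper": 0.35},
    {"dx": 0,"dy": 0,"dz": -1,"wx": 0,"wy": 0,"wz": 0,"gripper": 0.35},
    {"dx": 0,"dy": 0,"dz": -1,"wx": 0,"wy": 0,"wz": 0,"gripper": 0.35},
    {"dx": 0,"dy": 0,"dz": 0,"wx": 0,"wy": 0,"wz": 0,"gripper": -1},
  ],
)

```text
time: 13.3
tcp_pos: [0.597, -0.1571, 0.2025]
orientation: [[-0.974, 0.228, 0.007], [0.228, 0.974, -0.003], [-0.007, -0.002, -1.0]]
force: [0.0, 1.1, -0.4]
finger_gap: 0.473
finger_force: 0.0
```

```bash
python3 - <<'E'
from h import *
need([.49,-.2,.25])
c=grab("wrist"); P=pts(c); x,y,z=[P[...,i] for i in range(3)]
for a,b in((.108,.125),(.06,.074)):
    q=P[(z>a)&(z<b)&(np.hypot(x-.5955,y+.157)<.065)]; print(len(q),((q.min(0)+q.max(0))/2).round(4),np.ptp(q,axis=0).round(3),q[:,2].max())
hx=np.array([-.962,.273,0]); zc=np.array([0,0,1]); a=np.radians(35)
n=hx*np.sin(a)+zc*np.cos(a); print(n)
E
```

```text
t 13.3 tcp [ 0.597  -0.1571  0.2025] need units [ 2.352 -1.655 -1.201] gap 0.473 F [ 0.   1.1 -0.4]
946 [ 0.5949 -0.1583  0.1141] [0.023 0.023 0.012] 0.12019564449317738
3581 [ 0.5955 -0.1557  0.067 ] [0.116 0.115 0.014] 0.0739840900507297
[-0.55178053  0.15658637  0.81915204]
```

Emit:
move_arm(
  steps=[
    {"dx": 0.56,"dy": -0.83,"dz": -0.29,"wx": 0,"wy": 0,"wz": 0,"gripper": -1},
    {"dx": 0.56,"dy": -0.83,"dz": -0.29,"wx": 0,"wy": 0,"wz": 0,"gripper": -1},
    {"dx": 0.56,"dy": -0.83,"dz": -0.29,"wx": 0,"wy": 0,"wz": 0,"gripper": -1},
    {"dx": 0.56,"dy": -0.83,"dz": -0.29,"wx": 0,"wy": 0,"wz": 0,"gripper": -1},
    {"dx": 0.56,"dy": -0.83,"dz": -0.29,"wx": 0,"wy": 0,"wz": 0,"gripper": -1},
    {"dx": 0.56,"dy": -0.83,"dz": -0.29,"wx": 0,"wy": 0,"wz": 0.46,"gripper": -1},
    {"dx": 0,"dy": 0,"dz": 0,"wx": 0,"wy": 0,"wz": 0,"gripper": -1},
  ],
)

```text
time: 14.22
tcp_pos: [0.4183, -0.3214, 0.2679]
orientation: [[-0.961, 0.276, -0.0], [0.276, 0.961, 0.0], [0.0, -0.0, -1.0]]
force: [-0.1, 0.5, 0.2]
finger_gap: -0.003
finger_force: 0.0
```

Emit:
move_arm(
  steps=[
    {"dx": 0,"dy": 0,"dz": 0,"wx": 0,"wy": -0.9,"wz": 0,"gripper": -1},
    {"dx": 0,"dy": 0,"dz": 0,"wx": 0,"wy": -0.9,"wz": 0,"gripper": -1},
    {"dx": 0,"dy": 0,"dz": 0,"wx": 0,"wy": -0.9,"wz": 0,"gripper": -1},
    {"dx": 0,"dy": 0,"dz": 0,"wx": 0,"wy": -0.9,"wz": 0,"gripper": -1},
    {"dx": 0,"dy": 0,"dz": 0,"wx": 0,"wy": -0.9,"wz": 0,"gripper": -1},
    {"dx": 0,"dy": 0,"dz": 0,"wx": 0,"wy": -0.9,"wz": 0,"gripper": -1},
    {"dx": 0,"dy": 0,"dz": 0,"wx": 0,"wy": -0.9,"wz": 0,"gripper": -1},
    {"dx": 0,"dy": 0,"dz": 0,"wx": 0,"wy": -0.9,"wz": 0,"gripper": -1},
    {"dx": 0,"dy": 0,"dz": 0,"wx": 0,"wy": 0,"wz": 0,"gripper": -1},
  ],
)

```text
time: 15.35
tcp_pos: [0.4194, -0.319, 0.2666]
orientation: [[-0.725, 0.272, 0.633], [0.207, 0.962, -0.177], [-0.657, 0.003, -0.754]]
force: [0.1, 0.8, -0.2]
finger_gap: 0.004
finger_force: 0.0
```

```bash
python3 - <<'E'
from h import *
print(need([.4476,-.3276,.1488]).round(3)); print(robot.observe()["joint_pos"].round(2))
c=grab("wrist"); save(c,"w5"); np.savez("w5.npz",P=pts(c),f=c["frame"])
E
```

```text
t 15.35 tcp [ 0.4194 -0.319   0.2666] need units [ 1.381 -0.022  2.704] gap 0.004 F [ 0.1  0.8 -0.2]
[[-0.725  0.272  0.633]
 [ 0.207  0.962 -0.177]
 [-0.657  0.003 -0.754]]
[-1.11  0.13  1.78  0.72  0.84 -2.79]
```

View pics/w5.png

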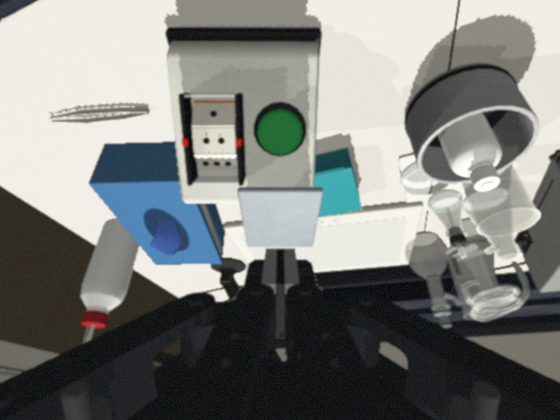

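The wrist view shows the pointers at (186,143) and (239,143). Between them is a facet with 2 dots, with one dot next at (213,113) and orange at (212,100), so two presses are needed. The button is at (280,130), and the bottle stands in the pot.

```bash
python3 - <<'E'
from h import *
D=np.load("w5.npz"); P=D["P"]; f=D["f"]; hsv=cv2.cvtColor(f,cv2.COLOR_RGB2HSV); h,s,v=[hsv[...,i].astype(int) for i in range(3)]
m=(h>50)&(h<80)&(s>120); m[:100]=0;m[160:]=0;m[:,:250]=0;m[:,310:]=0
q=P[m]; n=np.array([-.552,.157,.819]); t=q@n; q=q[t>np.percentile(t,40)]
print(len(q),q.mean(0).round(4),((q.min(0)+q.max(0))/2).round(4),np.percentile(q@n,[5,50,95]).round(4), n@[.4977,-.3418,.0915])
r=P[180:255,230:330].reshape(-1,3); r=r[(r[:,2]>.155)&(r[:,2]<.18)]; b=cv2.minAreaRect(r[:,:2].astype(np.float32)); print(cv2.boxPoints(b).round(4).tolist(),np.median(r[:,2]))
E
```

```text
1011 [ 0.4966 -0.3416  0.0913] [ 0.4024 -0.3223  0.1988] [-0.2546 -0.254  -0.2529] -0.25345449999999997
[[0.4754999876022339, -0.3700000047683716], [0.5648000240325928, -0.3955000042915344], [0.5830000042915344, -0.3319999873638153], [0.4936999976634979, -0.30649998784065247]] 0.16592021608142338
```

Emit:
move_arm(
  steps=[
    {"dx": 0.45,"dy": 0,"dz": 0.8,"wx": 0,"wy": 0,"wz": 0,"gripper": -1},
    {"dx": 0.45,"dy": 0,"dz": 0.7,"wx": 0,"wy": 0,"wz": 0,"gripper": -1},
    {"dx": 0.3,"dy": 0,"dz": 0.5,"wx": 0,"wy": 0,"wz": 0,"gripper": -1},
    {"dx": 0,"dy": 0,"dz": 0,"wx": 0,"wy": 0,"wz": 0,"gripper": -1},
  ],
)

```text
time: 15.9
tcp_pos: [0.449, -0.3213, 0.1911]
orientation: [[-0.739, 0.284, 0.611], [0.221, 0.959, -0.178], [-0.636, 0.003, -0.771]]
force: [0.1, 0.1, 0.0]
finger_gap: 0.0
finger_force: 0.0
```

```bash
python3 - <<'E'
from h import *
need([.4476,-.3276,.1488]); print(robot.observe()["joint_pos"].round(3))
E
```

```text
t 15.9 tcp [ 0.449  -0.3213  0.1911] need units [ 0.665 -0.165  0.823] gap 0.0 F [0.1 0.1 0. ]
[-1.035  0.278  1.839  0.804  0.647 -2.881]
```

Joint 6 is at its limit, so I'll take the half-turn pose: same finger line, with the camera high above the hood.

Emit:
move_arm(
  steps=[
    {"dx": 0,"dy": 0,"dz": -0.5,"wx": 0,"wy": 0,"wz": 1,"gripper": -1},
    {"dx": 0,"dy": 0,"dz": -0.5,"wx": 0,"wy": 0,"wz": 1,"gripper": -1},
    {"dx": 0,"dy": 0,"dz": 0,"wx": 0,"wy": 0,"wz": 1,"gripper": -1},
    {"dx": 0,"dy": 0,"dz": 0,"wx": 0,"wy": 0,"wz": 1,"gripper": -1},
    {"dx": 0,"dy": 0,"dz": 0,"wx": 0,"wy": 0,"wz": 1,"gripper": -1},
    {"dx": 0,"dy": 0,"dz": 0,"wx": 0,"wy": 0,"wz": 1,"gripper": -1},
    {"dx": 0,"dy": 0,"dz": 0,"wx": 0,"wy": 0,"wz": 1,"gripper": -1},
    {"dx": 0,"dy": 0,"dz": 0,"wx": 0,"wy": 0,"wz": 1,"gripper": -1},
    {"dx": 0,"dy": 0,"dz": 0,"wx": 0,"wy": 0,"wz": 1,"gripper": -1},
    {"dx": 0,"dy": 0,"dz": 0,"wx": 0,"wy": 0,"wz": 1,"gripper": -1},
    {"dx": 0,"dy": 0,"dz": 0,"wx": 0,"wy": 0,"wz": 1,"gripper": -1},
    {"dx": 0,"dy": 0,"dz": 0,"wx": 0,"wy": 0,"wz": 1,"gripper": -1},
  ],
)

```text
time: 17.4
tcp_pos: [0.4238, -0.3148, 0.2238]
orientation: [[0.002, 0.791, 0.612], [0.974, 0.139, -0.182], [-0.229, 0.596, -0.77]]
force: [-0.3, 0.4, -0.1]
finger_gap: -0.004
finger_force: 0.0
```

Emit:
move_arm(
  steps=[
    {"dx": 0,"dy": 0,"dz": 0,"wx": 0,"wy": 0,"wz": 1,"gripper": -1},
    {"dx": 0,"dy": 0,"dz": 0,"wx": 0,"wy": 0,"wz": 1,"gripper": -1},
    {"dx": 0,"dy": 0,"dz": 0,"wx": 0,"wy": 0,"wz": 1,"gripper": -1},
    {"dx": 0,"dy": 0,"dz": 0,"wx": 0,"wy": 0,"wz": 1,"gripper": -1},
    {"dx": 0,"dy": 0,"dz": 0,"wx": 0,"wy": 0,"wz": 1,"gripper": -1},
    {"dx": 0,"dy": 0,"dz": 0,"wx": 0,"wy": 0,"wz": 1,"gripper": -1},
    {"dx": 0,"dy": 0,"dz": 0,"wx": 0,"wy": 0,"wz": 1,"gripper": -1},
    {"dx": 0,"dy": 0,"dz": 0,"wx": 0,"wy": 0,"wz": 1,"gripper": -1},
    {"dx": 0,"dy": 0,"dz": 0,"wx": 0,"wy": 0,"wz": 1,"gripper": -1},
    {"dx": 0,"dy": 0,"dz": 0,"wx": 0,"wy": 0,"wz": 1,"gripper": -1},
    {"dx": 0,"dy": 0,"dz": 0,"wx": 0,"wy": 0,"wz": 1,"gripper": -1},
    {"dx": 0,"dy": 0,"dz": 0,"wx": 0,"wy": 0,"wz": 1,"gripper": -1},
  ],
)

```text
time: 18.9
tcp_pos: [0.4238, -0.3148, 0.2239]
orientation: [[0.738, 0.285, 0.612], [0.482, -0.857, -0.182], [0.473, 0.429, -0.77]]
force: [-0.1, -1.1, -0.2]
finger_gap: -0.004
finger_force: 0.0
```

Emit:
move_arm(
  steps=[
    {"dx": 0,"dy": 0,"dz": 0,"wx": 0,"wy": 0,"wz": 1,"gripper": -1},
    {"dx": 0,"dy": 0,"dz": 0,"wx": 0,"wy": 0,"wz": 1,"gripper": -1},
    {"dx": 0,"dy": 0,"dz": 0,"wx": 0,"wy": 0,"wz": 1,"gripper": -1},
    {"dx": 0,"dy": 0,"dz": 0,"wx": 0,"wy": 0,"wz": 1,"gripper": -1},
    {"dx": 0,"dy": 0,"dz": 0,"wx": 0,"wy": 0,"wz": 1,"gripper": -1},
    {"dx": 0,"dy": 0,"dz": 0,"wx": 0,"wy": 0,"wz": 1,"gripper": -1},
    {"dx": 0,"dy": 0,"dz": 0,"wx": 0,"wy": 0,"wz": 1,"gripper": -1},
    {"dx": 0,"dy": 0,"dz": 0,"wx": 0,"wy": 0,"wz": 0.4,"gripper": -1},
    {"dx": 0,"dy": 0,"dz": 0,"wx": 0,"wy": 0,"wz": 0,"gripper": -1},
  ],
)

```text
time: 20.02
tcp_pos: [0.4238, -0.3148, 0.2237]
orientation: [[0.738, -0.284, 0.612], [-0.219, -0.959, -0.182], [0.639, 0.0, -0.77]]
force: [-0.7, 0.5, -0.1]
finger_gap: 0.002
finger_force: 0.0
```

```bash
cat >> h.py <<'E'
from scipy.spatial.transform import Rotation as Ro
f=np.array([-.962,.273,0]); zc=np.array([0,0,1.])
def Rt(lean):
    a=np.radians(lean); x=-(f*np.cos(a)-zc*np.sin(a)); z=-(f*np.sin(a)+zc*np.cos(a)); return np.c_[x,np.cross(z,x),z]
n=f*np.sin(np.radians(35))+zc*np.cos(np.radians(35)); e=f*np.cos(np.radians(35))-zc*np.sin(np.radians(35)); B=np.array([.497,-.3417,.0915])
def press(h,lean=41,off=.008):
    R=Rt(lean); t=B+off*e+h*n-.017*R[:,2]; r=need(t)
    print("turn units",(Ro.from_matrix(r.T@R).as_rotvec()/.1).round(3),"target",t.round(4),"n in tool units/cm",(r.T@n*.01/.04).round(3),"j",robot.observe()["joint_pos"].round(3))
E
python3 -c "
from h import *
press(.06)"
```

```text
t 20.025 tcp [ 0.4238 -0.3148  0.2237] need units [-0.699  0.14   1.849] gap 0.002 F [-0.7  0.5 -0.1]
turn units [ 0.079  0.229 -0.089] target [ 0.4469 -0.3275  0.1489] n in tool units/cm [ 0.02   0.002 -0.249] j [-1.084  0.189  1.844  0.751  0.732  0.299]
```

Emit:
move_arm(
  steps=[
    {"dx": -0.3,"dy": 0.07,"dz": 0.6,"wx": 0.08,"wy": 0.23,"wz": -0.09,"gripper": -1},
    {"dx": -0.2,"dy": 0.07,"dz": 0.7,"wx": 0,"wy": 0,"wz": 0,"gripper": -1},
    {"dx": -0.2,"dy": 0,"dz": 0.55,"wx": 0,"wy": 0,"wz": 0,"gripper": -1},
    {"dx": 0,"dy": 0,"dz": 0,"wx": 0,"wy": 0,"wz": 0,"gripper": -1},
  ],
)

```text
time: 20.52
tcp_pos: [0.4481, -0.3271, 0.1477]
orientation: [[0.727, -0.272, 0.63], [-0.207, -0.962, -0.176], [0.655, -0.003, -0.756]]
force: [0.2, -0.1, 0.4]
finger_gap: 0.001
finger_force: 0.0
```

```bash
python3 -c "
from h import *
press(.06); press(.008)
c=grab('scene'); im=c['frame'][130:330,260:430]; cv2.imwrite('pics/s6.png',cv2.resize(im[...,::-1],None,fx=3,fy=3))"
```

```text
t 20.525 tcp [ 0.4481 -0.3271  0.1477] need units [ 0.     0.018 -0.041] gap 0.001 F [ 0.2 -0.1  0.4]
turn units [-0.024  0.02  -0.011] target [ 0.4469 -0.3275  0.1489] n in tool units/cm [ 0.026 -0.001 -0.249] j [-1.055  0.361  1.902  1.016  0.574 -0.005]
t 20.525 tcp [ 0.4481 -0.3271  0.1477] need units [-0.133  0.021  1.252] gap 0.001 F [ 0.2 -0.1  0.4]
turn units [-0.024  0.02  -0.011] target [ 0.4756 -0.3356  0.1063] n in tool units/cm [ 0.026 -0.001 -0.249] j [-1.055  0.361  1.902  1.016  0.574 -0.005]
```

View pics/s6.png

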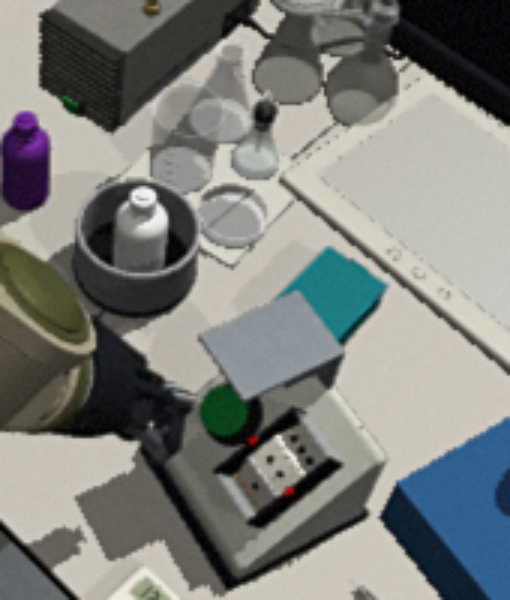

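The view shows the tip at about (180,440) in front of the button at (225,412), and the bottle upright in the pot. Advancing along the button's axis.

Emit:
move_arm(
  steps=[
    {"dx": -0.05,"dy": 0.02,"dz": 0.5,"wx": 0,"wy": 0,"wz": 0,"gripper": -1},
    {"dx": -0.05,"dy": 0,"dz": 0.5,"wx": 0,"wy": 0,"wz": 0,"gripper": -1},
    {"dx": -0.03,"dy": 0,"dz": 0.25,"wx": 0,"wy": 0,"wz": 0,"gripper": -1},
    {"dx": 0,"dy": 0,"dz": 0,"wx": 0,"wy": 0,"wz": 0,"gripper": -1},
  ],
)

```text
time: 21.08
tcp_pos: [0.4756, -0.336, 0.1078]
orientation: [[0.726, -0.273, 0.631], [-0.207, -0.962, -0.178], [0.656, -0.001, -0.755]]
force: [0.6, 1.1, 0.2]
finger_gap: -0.004
finger_force: 0.0
```

```bash
python3 -c "
from h import *
press(.008); press(-.013)"
```

```text
t 21.075 tcp [ 0.4756 -0.336   0.1078] need units [-0.027 -0.009  0.025] gap -0.004 F [0.6 1.1 0.2]
turn units [-0.007 -0.001 -0.007] target [ 0.4756 -0.3356  0.1063] n in tool units/cm [ 0.026 -0.    -0.249] j [-1.008  0.47   1.879  1.153  0.501 -0.127]
t 21.075 tcp [ 0.4756 -0.336   0.1078] need units [-0.082 -0.009  0.547] gap -0.004 F [0.6 1.1 0.2]
turn units [-0.007 -0.001 -0.007] target [ 0.4871 -0.3389  0.0891] n in tool units/cm [ 0.026 -0.    -0.249] j [-1.008  0.47   1.879  1.153  0.501 -0.127]
```

Emit:
move_arm(
  steps=[
    {"dx": -0.04,"dy": 0,"dz": 0.3,"wx": 0,"wy": 0,"wz": 0,"gripper": -1},
    {"dx": -0.04,"dy": 0,"dz": 0.22,"wx": 0,"wy": 0,"wz": 0,"gripper": -1},
    {"dx": 0,"dy": 0,"dz": 0,"wx": 0,"wy": 0,"wz": 0,"gripper": -1},
  ],
)

```text
time: 21.45
tcp_pos: [0.4865, -0.3392, 0.0891]
orientation: [[0.726, -0.274, 0.631], [-0.207, -0.962, -0.178], [0.656, -0.001, -0.755]]
force: [-0.1, -1.0, 3.0]
finger_gap: 0.002
finger_force: 0.9
```

Emit:
move_arm(
  steps=[
    {"dx": -0.01,"dy": 0,"dz": 0.06,"wx": 0,"wy": 0,"wz": 0,"gripper": -1},
    {"dx": 0,"dy": 0,"dz": 0,"wx": 0,"wy": 0,"wz": 0,"gripper": -1},
  ],
)

```text
time: 21.7
tcp_pos: [0.4875, -0.3395, 0.0875]
orientation: [[0.726, -0.274, 0.631], [-0.207, -0.962, -0.179], [0.656, -0.001, -0.755]]
force: [-0.5, -0.8, 2.3]
finger_gap: -0.002
finger_force: 1.0
```

Emit:
move_arm(
  steps=[
    {"dx": 0,"dy": 0,"dz": 0.05,"wx": 0,"wy": 0,"wz": 0,"gripper": -1},
    {"dx": 0,"dy": 0,"dz": 0,"wx": 0,"wy": 0,"wz": 0,"gripper": -1},
  ],
)

```text
time: 21.95
tcp_pos: [0.4887, -0.3398, 0.0858]
orientation: [[0.726, -0.274, 0.631], [-0.207, -0.962, -0.179], [0.656, -0.001, -0.755]]
force: [-1.4, -0.1, 1.9]
finger_gap: -0.002
finger_force: 1.1
```

Emit:
move_arm(
  steps=[
    {"dx": 0,"dy": 0,"dz": 0.06,"wx": 0,"wy": 0,"wz": 0,"gripper": -1},
    {"dx": 0,"dy": 0,"dz": 0,"wx": 0,"wy": 0,"wz": 0,"gripper": -1},
  ],
)

```text
time: 22.2
tcp_pos: [0.4894, -0.34, 0.085]
orientation: [[0.726, -0.274, 0.631], [-0.207, -0.962, -0.18], [0.656, -0.0, -0.755]]
force: [-17.8, 4.6, 19.0]
finger_gap: -0.003
finger_force: 13.1
```

Emit:
move_arm(
  steps=[
    {"dx": 0,"dy": 0,"dz": 0.05,"wx": 0,"wy": 0,"wz": 0,"gripper": -1},
    {"dx": 0,"dy": 0,"dz": 0,"wx": 0,"wy": 0,"wz": 0,"gripper": -1},
  ],
)

```text
time: 22.45
tcp_pos: [0.4898, -0.3401, 0.0844]
orientation: [[0.726, -0.275, 0.631], [-0.207, -0.961, -0.181], [0.656, 0.001, -0.754]]
force: [-35.0, 8.9, 36.5]
finger_gap: -0.001
finger_force: 25.2
```

End stop reached. Letting the button up and checking the drum.

Emit:
move_arm(
  steps=[
    {"dx": 0.03,"dy": 0,"dz": -0.3,"wx": 0,"wy": 0,"wz": 0,"gripper": -1},
    {"dx": 0.06,"dy": 0,"dz": -0.5,"wx": 0,"wy": 0,"wz": 0,"gripper": -1},
    {"dx": 0,"dy": 0,"dz": 0,"wx": 0,"wy": 0,"wz": 0,"gripper": -1},
    {"dx": 0,"dy": 0,"dz": 0,"wx": 0,"wy": 0,"wz": 0,"gripper": -1},
    {"dx": 0,"dy": 0,"dz": 0,"wx": 0,"wy": 0,"wz": 0,"gripper": -1},
  ],
)

```text
time: 23.08
tcp_pos: [0.4742, -0.3354, 0.1084]
orientation: [[0.726, -0.273, 0.631], [-0.208, -0.962, -0.178], [0.655, -0.002, -0.755]]
force: [0.4, 0.9, -0.7]
finger_gap: -0.002
finger_force: 0.0
```

```bash
python3 -c "
from h import *
press(-.019); press(.008)
c=grab('scene'); im=c['frame'][215:330,285:400]; cv2.imwrite('pics/s7.png',cv2.resize(im[...,::-1],None,fx=5,fy=5,interpolation=2))"
```

```text
t 23.075 tcp [ 0.4742 -0.3354  0.1084] need units [-0.078 -0.004  0.734] gap -0.002 F [ 0.4  0.9 -0.7]
turn units [-0.012  0.011 -0.015] target [ 0.4905 -0.3398  0.0842] n in tool units/cm [ 0.026 -0.    -0.249] j [-1.01   0.467  1.882  1.149  0.503 -0.124]
t 23.075 tcp [ 0.4742 -0.3354  0.1084] need units [-0.008 -0.005  0.063] gap -0.002 F [ 0.4  0.9 -0.7]
turn units [-0.012  0.011 -0.015] target [ 0.4756 -0.3356  0.1063] n in tool units/cm [ 0.026 -0.    -0.249] j [-1.01   0.467  1.882  1.149  0.503 -0.124]
```

View pics/s7.png

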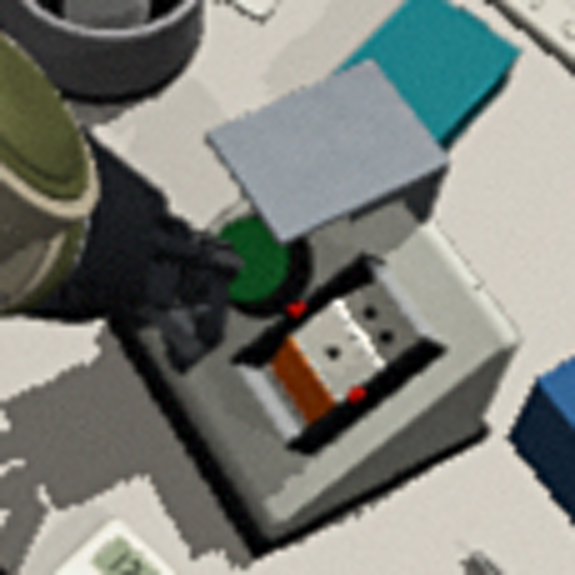

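One press stepped the drum: the one-dot facet is now between the pointers at (297,310) and (357,395), with orange next. One more press.

Emit:
move_arm(
  steps=[
    {"dx": -0.03,"dy": 0,"dz": 0.3,"wx": 0,"wy": 0,"wz": 0,"gripper": -1},
    {"dx": -0.05,"dy": 0,"dz": 0.3,"wx": 0,"wy": 0,"wz": 0,"gripper": -1},
    {"dx": 0,"dy": 0,"dz": 0.12,"wx": 0,"wy": 0,"wz": 0,"gripper": -1},
    {"dx": 0,"dy": 0,"dz": 0,"wx": 0,"wy": 0,"wz": 0,"gripper": -1},
    {"dx": 0,"dy": 0,"dz": 0,"wx": 0,"wy": 0,"wz": 0,"gripper": -1},
  ],
)

```text
time: 23.75
tcp_pos: [0.4895, -0.3401, 0.0855]
orientation: [[0.726, -0.274, 0.631], [-0.207, -0.962, -0.179], [0.656, -0.001, -0.755]]
force: [-10.5, 2.3, 11.0]
finger_gap: -0.003
finger_force: 7.9
```

Emit:
move_arm(
  steps=[
    {"dx": 0,"dy": 0,"dz": 0.04,"wx": 0,"wy": 0,"wz": 0,"gripper": -1},
    {"dx": 0,"dy": 0,"dz": 0,"wx": 0,"wy": 0,"wz": 0,"gripper": -1},
    {"dx": 0.03,"dy": 0,"dz": -0.3,"wx": 0,"wy": 0,"wz": 0,"gripper": -1},
    {"dx": 0.06,"dy": 0,"dz": -0.6,"wx": 0,"wy": 0,"wz": 0,"gripper": -1},
    {"dx": 0.08,"dy": 0,"dz": -0.8,"wx": 0,"wy": 0,"wz": 0,"gripper": -1},
    {"dx": 0.08,"dy": 0,"dz": -0.8,"wx": 0,"wy": 0,"wz": 0,"gripper": -1},
    {"dx": 0,"dy": 0,"dz": -0.8,"wx": 0,"wy": 0,"wz": 0,"gripper": -1},
    {"dx": 0,"dy": 0,"dz": 0,"wx": 0,"wy": 0,"wz": 0,"gripper": -1},
    {"dx": 0,"dy": 0,"dz": 0,"wx": 0,"wy": 0,"wz": 0,"gripper": -1},
  ],
)

```text
time: 24.88
tcp_pos: [0.4151, -0.3189, 0.1896]
orientation: [[0.726, -0.274, 0.631], [-0.208, -0.962, -0.178], [0.655, -0.002, -0.755]]
force: [0.3, 0.1, 0.2]
finger_gap: -0.003
finger_force: 0.0
```

```bash
python3 -c "
from h import *
c=grab('scene'); im=c['frame'][130:360,180:430]; cv2.imwrite('pics/s8.png',cv2.resize(im[...,::-1],None,fx=2.4,fy=2.4,interpolation=2)); print(robot.observe()['force'])"
```

```text
[-0.23626555  0.49245115  0.09396231]
```

View pics/s8.png

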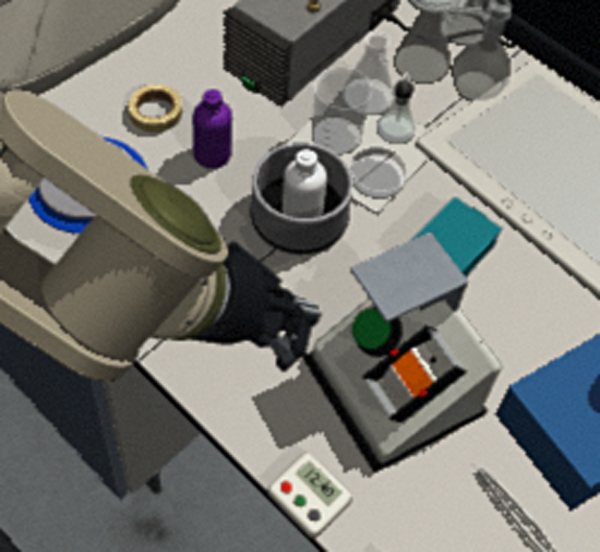

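The orange facet at (413,372) stands between the pointers at (394,352) and (421,393). The button is up and the bottle stands in the pot. One last check on the lid and neighbours before handing in.

```bash
python3 -c "
from h import *
c=grab('top'); P=pts(c); x,y,z=[P[...,i] for i in range(3)]
def st(m): q=P[m]; print(len(q),q.mean(0).round(4) if len(q) else '')
st((z>.008)&(z<.025)&(np.hypot(x-.443,y-.057)<.065)); st((z>.035)&(z<.06)&(np.hypot(x-.443,y-.057)<.03))
st((z>.1)&(z<.12)&(np.hypot(x-.45,y+.088)<.03)); st((z>.1)&(z<.125)&(np.hypot(x-.595,y+.158)<.03))
print(robot.observe()['qd'].round(3)); print(order.hand_in())"
```

```text
1852 [0.4449 0.0539 0.0162]
131 [0.4452 0.0536 0.047 ]
87 [ 0.4503 -0.0877  0.1108]
95 [ 0.5952 -0.1602  0.1158]
[ 0.     0.001  0.001 -0.003  0.004  0.005]
the job is handed in; nothing more can be done
None
```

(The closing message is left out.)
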